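# Pass the clay figures on to their next painting wheels

### The arm

A 6-joint arm with a two-finger parallel gripper is mounted at the origin on the work surface. World frame = base frame: x ahead of the robot, y to its left, z up, the work surface at z = 0. Lengths are in m, angles in rad, forces in N, time in s.
With the tool pointing down it reaches from about 0.425 to 0.95 m from the base axis. Payload 3.5 kg.
Tool frame: the origin (TCP) lies between the finger pads; the fingertips stand 8 mm ahead of it and the grasp point (between the pads) lies 11 mm behind it (tip_extent is the distance from the TCP to the fingertips, in m); z points along the fingers, y is the line along which they close (so a half turn about z gives the same grasp; the last joint's range is limited). The gripper opens to 85 mm and grips with 20 to 120 N. Pads are 22 mm wide; open, the fingers measure 114 mm over their backs; the gripper's body (76 mm by 85 mm) begins 54 mm behind the grasp point. The pads swing forward as they close: fully open they stand 13 mm farther back than shut.
Start: joints at [1.112, 0.286, 1.577, -0, 1.279, -0.15], TCP at [0.205, 0.643, 0.239] pointing down, gripper open.
Joint ranges: [-2.77, 2.77], [-0.9, 2.22], [0.21, 2.48], [-1.53, 4.67], [0.24, 2.81], [-2.84, 2.84]. Speed limits (rad/s): [2.79, 2.79, 3.14, 3.14, 3.14, 3.14].

### API

Orientations are given as a rotation vector (axis times angle).
In Python, from rig import * gives the robot as it stands. The module is installed in compiled form; this text tells all that it offers. Calls block until the motion is done:
- movep(position, orientation): joint-space move of the TCP to a pose.
- servo_line(position, rotation=None, v=0.15): straight line of the TCP; rotation=None keeps the orientation; v is the mean speed in m/s.
- set_joints(angles): joint-space move.
- open_jaws() and close(effort=None): open the fingers fully, or close them until they stop; effort is the grip in N (None keeps the last).
- dwell(seconds).
- ik(position, orientation): joint angles nearest the present ones, or None.
- get_obs(): the state.
- snapshot(name): name is "scene" or "top"; returns the picture (384x512x3 uint8, red, green, blue); there is no depth.
- get_calibration(name): a dict with "mtx" (3x3 intrinsics, pixels), "R" (3x3) and "t" (3): a world point X has camera coordinates R X + t. Camera axes: x right, y down, z forward; pixel columns grow to the right and rows downward; lengths in m; the calibration is good to about 2 mm. A picture is of the moment at which its call begins. get_calibration takes no time and is no camera call.
A pose or a line that the arm cannot do raises IKError and nothing moves.
- hand_in(): hands the job in; it is judged then, once.
The state is a dict: "time": time; "joint_pos": joint angles; "joint_velocities": joint speeds; "joint_efforts": joint torques, N m; "tcp_pos": TCP position; "tcp_rot": TCP orientation; "ft_force": force on the tool from outside, world axes, zero at the start; "ft_torque": the same for the moment, N m; "grip_width": opening from 0.0 (shut) to 1.0 (fully open); "grip_force": force on a finger pad.
Only numpy, scipy, OpenCV 4.12 (cv2) and the standard library are available. Lean on these libraries where they do the work, as an engineer would, in place of code of your own. Each camera call takes 0.05 s, during which the arm holds its last target. There are 200 camera calls.

### The job

Each black clay figure has three of its four colours and still stands on the wheel of a colour it already has: move every figure to the wheel whose colour it is still missing (dog to red, rooster to yellow, monkey to green, tortoise to white), upright and centred on the wheel so that it can be spun for painting. A wheel takes only one figure, so park on the empty plywood board as needed, and keep the figures off the dusty bench. They are unfired clay, so do not drop them, tip them over or knock them together.

Things in the scene. Friction and masses are not known exactly. Their poses are not given: they have to be found in the camera images.
- dog: Black clay dog on four legs, head to -x, tail to +x; yellow, green and white rings round its body; no red yet (red wheel). 134 mm long (x -78 to 56), 93 high. Body: a level barrel along x, 42 mm across y, axis 50 mm above the feet; grip it there across y, within 20 mm of the origin. Origin: centre of the underside, z up. About 200 g.
- rooster: Black clay rooster on a round foot 58 mm across, red comb on its head (-x), three tail feathers (+x); body rings green, red, white; no yellow yet (yellow wheel). 141 mm long (x -66 to 76), 97 high. Body: a level barrel along x, 42 mm across y, axis 50 mm up; grip it there across y, within 20 mm of the origin. Origin: centre of the underside, z up. About 200 g.
- monkey: Black clay monkey sitting upright on a round base 66 mm across, white face to -x, yellow ears and collar, red stripe over the head; rings yellow, white, red; no green yet (green wheel). 101 mm high. Body: upright cylinder 50 mm across from 10 to 62 mm up, head 38 mm across; grip the body about 50 mm up, across y. Origin: centre of the underside, z up. About 200 g.
- tortoise: Black clay tortoise, head to -x; red, yellow and green dots on top; no white yet (white wheel). 100 mm long (x -57 to 43), 64 high. Shell: round, 56 mm across, upright-sided from 16 to 44 mm up; four legs 17 mm high at x +-25, y +-17 mm; grip the shell about 40 mm up, across y. Origin: centre of the underside, z up. About 200 g.
- wheel_red: Red banding wheel: fixed dark iron foot with a flat round red head 120 mm across that turns stiffly about its upright centre axis. Top face 60 mm above the origin, which is the foot's centre on the bench; z up. One figure stands on it at the start. A jar of its colour, 40 mm across, 46 mm high, stands on the bench about 90 mm to its +x side.
- wheel_yellow: Yellow banding wheel: fixed dark iron foot with a flat round yellow head 120 mm across that turns stiffly about its upright centre axis. Top face 60 mm above the origin, which is the foot's centre on the bench; z up. One figure stands on it at the start. A jar of its colour, 40 mm across, 46 mm high, stands on the bench about 90 mm to its +x side.
- wheel_green: Green banding wheel: fixed dark iron foot with a flat round green head 120 mm across that turns stiffly about its upright centre axis. Top face 60 mm above the origin, which is the foot's centre on the bench; z up. One figure stands on it at the start. A jar of its colour, 40 mm across, 46 mm high, stands on the bench about 90 mm to its +x side.
- wheel_white: White banding wheel: fixed dark iron foot with a flat round white head 120 mm across that turns stiffly about its upright centre axis. Top face 60 mm above the origin, which is the foot's centre on the bench; z up. One figure stands on it at the start. A jar of its colour, 40 mm across, 46 mm high, stands on the bench about 90 mm to its +x side.
- board: Spare ware board: fixed bare plywood square, 110 x 110 mm, flat top 20 mm above the bench, empty at the start. Origin: centre of its underside on the bench, z up, x and y along its edges.
Things that resemble listed ones, but are neither listed nor needed, are in the scene too. Leave any blue or purple look-alike of the monkey alone.

How it is judged:
At the end, for the whole second after the job is handed in: Each figure stands upright (within 0.1 rad) on the head of its own wheel (dog red, rooster yellow, monkey green, tortoise white), its origin within 15 mm of the wheel's centre, let go and at rest (horizontal distance between dog and wheel_red below 0.015 m and z of dog in the frame of wheel_red between 0.055 and 0.066 m and angle between each of dog, rooster, monkey, tortoise's own z axis and vertical below 0.1 rad and linear speed of each of dog, rooster, monkey, tortoise below 0.02 m/s and angular speed of each of dog, rooster, monkey, tortoise below 0.15 rad/s and horizontal distance between rooster and wheel_yellow below 0.015 m and z of rooster in the frame of wheel_yellow between 0.055 and 0.066 m and horizontal distance between monkey and wheel_green below 0.015 m and z of monkey in the frame of wheel_green between 0.055 and 0.066 m and horizontal distance between tortoise and wheel_white below 0.015 m and z of tortoise in the frame of wheel_white between 0.055 and 0.066 m); the robot touches nothing.
It fails at once if a figure was put or dropped on the dusty bench (height (world z) of any of dog, rooster, monkey, tortoise below 0.01 m).
It fails at once if a figure was tipped over (leaning more than 35 degrees) (angle between any of dog, rooster, monkey, tortoise's own z axis and vertical above 0.6 rad).
It fails at once if a figure was dropped (fell from about 2 cm or more: faster than 0.6 m/s while the fingers do not hold it) ((linear speed of dog above 0.6 m/s and contact force between the fingers and dog below 0.2 N) or (linear speed of rooster above 0.6 m/s and contact force between the fingers and rooster below 0.2 N) or (linear speed of monkey above 0.6 m/s and contact force between the fingers and monkey below 0.2 N) or (linear speed of tortoise above 0.6 m/s and contact force between the fingers and tortoise below 0.2 N)).
It fails at once if two figures were knocked together (more than 15 N) (contact force between dog and rooster above 15 N or contact force between any of dog, rooster and monkey above 15 N or contact force between any of dog, rooster, monkey and tortoise above 15 N).
It also fails if it takes over 141 s, if anything falls off the work surface, if the arm or the gripper's body presses on something with over 40 N, if the wrist force passes 120 N, or if a joint passes its speed limit or range.

## Working session

There is one attempt and no reset: what is moved stays moved. The work goes in short steps, each a Python script; the robot and the scene stay as the last script left them, time stands still between calls to the robot, and variables do not carry over. Pictures are saved under pics/ and viewed, at most 14 in all, crops included, and the job is handed in when it is done.

```bash
mkdir -p pics; python3 - <<'E'
from rig import *
import cv2
for n in("scene","top"):
    cv2.imwrite(f"pics/{n}0.png",snapshot(n)[:,:,::-1]); c=get_calibration(n); print(n,c["mtx"].round(1).tolist(),c["R"].round(3).tolist(),c["t"].round(3).tolist())
o=get_obs();print(o["time"],o["tcp_rot"],o["grip_width"])
E
```

```text
scene [[435.5, 0.0, 259.3], [0.0, 435.5, 192.8], [0.0, 0.0, 1.0]] [[0.14, 0.99, 0.001], [0.859, -0.121, -0.498], [-0.493, 0.07, -0.867]] [-0.082, -0.43, 1.447]
top [[427.4, 0.0, 245.2], [0.0, 427.4, 190.1], [0.0, 0.0, 1.0]] [[0.001, -1.0, -0.0], [-0.984, -0.001, -0.175], [0.175, 0.0, -0.984]] [0.003, 0.55, 1.102]
0.1 [-0.48304826 -3.10360014  0.00319963] 0.9978766447354722
```

View pics/top0.png

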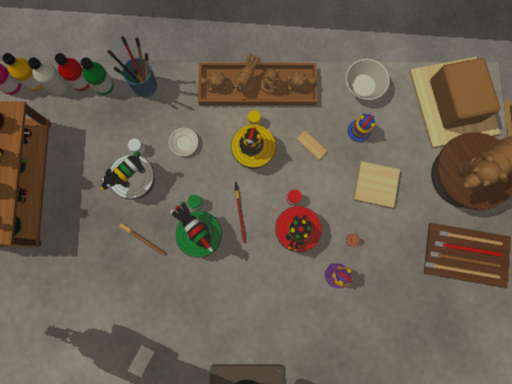

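View pics/scene0.png

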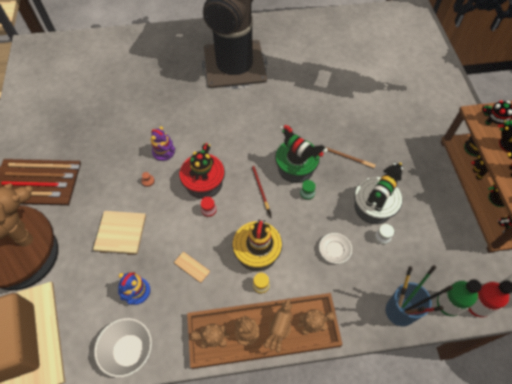

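```bash
cat > h.py <<'E'
from rig import *
import cv2, numpy as np
CAL={n:get_calibration(n) for n in("scene","top")}
def ray(n,uv,z):
    c=CAL[n]; R,t=np.array(c["R"]),np.array(c["t"]); o=-R.T@t
    d=R.T@np.linalg.inv(c["mtx"])@np.array([uv[0],uv[1],1.]); return o+d*(z-o[2])/d[2]
def proj(n,X):
    c=CAL[n]; p=np.array(c["mtx"])@(np.array(c["R"])@np.array(X)+c["t"]); return p[:2]/p[2]
def tri(a,b):   # a: pixel in top, b: pixel in scene
    A=[];B=[]
    for n,uv in(("top",a),("scene",b)):
        p,q=ray(n,uv,0),ray(n,uv,.2); d=(q-p)/np.linalg.norm(q-p); M=np.eye(3)-np.outer(d,d); A.append(M);B.append(M@p)
    return np.linalg.solve(sum(A),sum(B))
def crops(boxes,path,s=200,w=25):
    """boxes {name:[(u,v)..]}: one row of enlarged crops per camera, w px half width"""
    rows=[]
    for n,l in boxes.items():
        im=snapshot(n)[:,:,::-1]; 
        rows.append(np.hstack([cv2.resize(im[v-w:v+w,u-w:u+w],(s,s),interpolation=cv2.INTER_CUBIC) for u,v in l]))
    cv2.imwrite(path,np.vstack(rows))
E
python3 - <<'E'
from h import *
W={"red":((298,229),(202,176)),"yellow":((253,146),(257,246)),"green":((199,233),(297,160)),"white":((131,176),(379,202))}
for k,(a,b) in W.items():
    for n,c in(("top",a),("scene",b)):
        h=cv2.cvtColor(snapshot(n),cv2.COLOR_RGB2HSV); H,S,V=[h[:,:,i].astype(int) for i in range(3)]
        m={"red":((H<8)|(H>172))&(S>150)&(V>80),"yellow":(H>20)&(H<33)&(S>150)&(V>90),"green":(H>50)&(H<85)&(S>120)&(V>50),"white":(S<45)&(V>135)}[k].astype(np.uint8)
        box=np.zeros_like(m); cv2.circle(box,c,33,1,-1); m=m*box
        N,L,st,_=cv2.connectedComponentsWithStats(m); L=(L==1+st[1:,4].argmax()).astype(np.uint8)
        pts=cv2.convexHull(np.vstack([c for c in cv2.findContours(L,0,1)[0]]))[:,0]
        P=np.array([ray(n,p,.06)[:2] for p in pts],np.float32)
        e=cv2.fitEllipse(P); cc=cv2.minEnclosingCircle(P); print(k,n,np.round(e[0],4),np.round(e[1],3),"circ",np.round(cc[0],4),round(cc[1],4),L.sum())
h=cv2.cvtColor(snapshot("top"),cv2.COLOR_RGB2HSV)
m=((h[:,:,0]>12)&(h[:,:,0]<30)&(h[:,:,1]>60)&(h[:,:,2]>110)).astype(np.uint8); b=np.zeros_like(m); cv2.circle(b,(377,185),32,1,-1); m*=b
P=np.array([ray("top",p[0],.02)[:2] for p in max(cv2.findContours(m,0,1)[0],key=cv2.contourArea)],np.float32); print("board",cv2.minAreaRect(P))
crops({"top":[(298,229),(253,143),(195,229),(127,176)],"scene":[(202,170),(259,242),(300,152),(381,192)]},"pics/c1.png",w=30)
E
```

```text
red top [ 0.4462 -0.1357] [0.118 0.119] circ [ 0.4461 -0.1358] 0.0598 1027
red scene [ 0.4522 -0.1369] [0.117 0.119] circ [ 0.452  -0.1369] 0.0599 860
yellow top [ 0.6852 -0.0175] [0.119 0.154] circ [ 0.6874 -0.0191] 0.0764 1145
yellow scene [ 0.6808 -0.018 ] [0.108 0.117] circ [ 0.6779 -0.0183] 0.0593 708
green top [0.4192 0.139 ] [0.078 0.112] circ [0.425  0.1335] 0.0579 576
green scene [0.4403 0.124 ] [0.11  0.112] circ [0.4396 0.1239] 0.0571 449
white top [0.6172 0.3313] [0.048 0.07 ] circ [0.6156 0.3341] 0.0319 133
white scene [0.605  0.3061] [0.166 0.19 ] circ [0.6068 0.3064] 0.0944 1882
board ((0.5734456777572632, -0.359943151473999), (0.11374165117740631, 0.11264684051275253), 77.47180938720703)
```

View pics/c1.png

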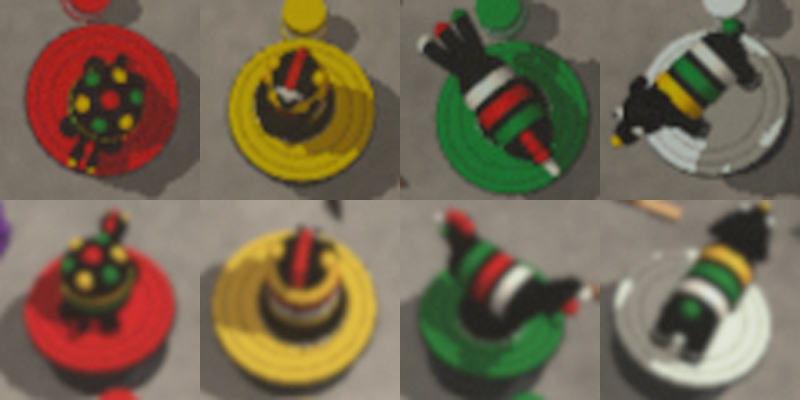

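```bash
cat > m.py <<'E'
from h import *
W={"red":(.446,-.136),"yellow":(.68,-.018),"green":(.43,.135),"white":(.595,.32)}
s=.0005; N=480
for k,(x,y) in W.items():
    for n in("top","scene"):
        im=cv2.cvtColor(snapshot(n),cv2.COLOR_RGB2BGR)
        q=[(x+N/2*s,y+N/2*s),(x+N/2*s,y-N/2*s),(x-N/2*s,y-N/2*s),(x-N/2*s,y+N/2*s)]
        M=cv2.getPerspectiveTransform(np.array([proj(n,(*a,.06)) for a in q],np.float32),np.array([(0,0),(N,0),(N,N),(0,N)],np.float32))
        r=cv2.warpPerspective(im,M,(N,N),flags=cv2.INTER_CUBIC)
        best=None
        for ch in list(cv2.split(r))+[cv2.cvtColor(r,cv2.COLOR_BGR2HSV)[:,:,1]]:
            c=cv2.HoughCircles(cv2.GaussianBlur(ch,(9,9),0),cv2.HOUGH_GRADIENT,2,400,param1=60,param2=10,minRadius=112,maxRadius=126)
            if c is not None: u,v,R=c[0,0]; print(k,n,"%.4f %.4f r %.4f"%(x+(N/2-v)*s,y+(N/2-u)*s,R*s))
def blob(n,c,col,rad):
    h=cv2.cvtColor(cv2.resize(snapshot(n),None,fx=4,fy=4,interpolation=cv2.INTER_CUBIC),cv2.COLOR_RGB2HSV); H,S,V=[h[:,:,i].astype(int) for i in range(3)]
    m={"red":((H<8)|(H>172))&(S>140)&(V>60),"green":(H>50)&(H<90)&(S>100)&(V>45),"white":(S<60)&(V>110),"yellow":(H>18)&(H<33)&(S>130)&(V>80)}[col].astype(np.uint8)
    b=np.zeros_like(m); cv2.circle(b,(int(c[0]*4),int(c[1]*4)),int(rad*4),1,-1); m*=b
    Nn,L,st,ce=cv2.connectedComponentsWithStats(m); i=1+st[1:,4].argmax(); 
    pts=np.argwhere(L==i)[:,::-1].astype(np.float32); r=cv2.minAreaRect(pts); return (np.array(r[0])+.5)/4-.5,np.round(np.array(r[1])/4,1),st[i,4]
for nm,a,b,col,rad in (("dog green",(124,168.5),(388.5,183.3),"green",9),("dog yellow",(119,173),(391.5,177.5),"yellow",8),("dog white",(130,162.5),(384.5,190),"white",7),
  ("roo red",(196.8,231.1),(297.6,147.2),"red",9),("roo white",(191.5,224.5),(304,150.5),"white",8),("tort dot",(300.7,229),(199.9,156.2),"red",4)):
    A,B=blob("top",a,col,rad),blob("scene",b,col,rad); print(nm,A,B,tri(A[0],B[0]).round(4))
E
python3 m.py
python3 - <<'E'
from h import *
for n,l in(("top",[(298,229),(253,143),(195,229),(127,176)]),("scene",[(202,165),(259,237),(300,150),(385,187)])):
    im=snapshot(n)[:,:,::-1]
    cv2.imwrite(f"pics/z_{n}.png",np.vstack([np.hstack([cv2.resize(im[v-20:v+20,u-24:u+24],(384,300),interpolation=cv2.INTER_CUBIC) for u,v in l[i:i+2]]) for i in(0,2)]))
E
```

```text
red top 0.4465 -0.1345 r 0.0601
red top 0.4455 -0.1335 r 0.0590
red top 0.4455 -0.1375 r 0.0602
red top 0.4445 -0.1355 r 0.0612
red scene 0.4805 -0.1445 r 0.0599
red scene 0.4535 -0.1375 r 0.0613
red scene 0.4495 -0.1375 r 0.0591
red scene 0.4525 -0.1355 r 0.0613
yellow top 0.6725 -0.0175 r 0.0591
yellow top 0.6695 -0.0165 r 0.0569
yellow top 0.6715 -0.0185 r 0.0589
yellow top 0.6715 -0.0185 r 0.0601
yellow scene 0.6885 -0.0245 r 0.0577
yellow scene 0.6745 -0.0205 r 0.0602
yellow scene 0.6775 -0.0185 r 0.0579
yellow scene 0.6765 -0.0175 r 0.0624
green top 0.4325 0.1255 r 0.0613
green top 0.4575 0.1015 r 0.0602
green top 0.4315 0.1275 r 0.0590
green top 0.4335 0.1265 r 0.0599
green scene 0.4425 0.1875 r 0.0624
green scene 0.4445 0.1865 r 0.0624
green scene 0.4375 0.1255 r 0.0601
green scene 0.4405 0.1235 r 0.0580
white top 0.5865 0.3115 r 0.0601
white top 0.5875 0.3105 r 0.0591
white top 0.5865 0.3105 r 0.0590
white top 0.6345 0.2845 r 0.0624
white scene 0.5875 0.3075 r 0.0624
white scene 0.5885 0.3085 r 0.0613
white scene 0.5875 0.3075 r 0.0624
white scene 0.5465 0.2745 r 0.0613
dog 
[... 364 characters left out ...]
og white (array([128.57563782, 162.73510742]), array([13.9,  7.5]), np.int32(1002)) (array([383.60754395, 190.27659607]), array([13.9,  6.3]), np.int32(1130)) [0.6077 0.3014 0.123 ]
roo red (array([195.46754456, 229.9385376 ]), array([ 5.8, 17.4]), np.int32(1437)) (array([296.10061646, 144.15548706]), array([ 6.2, 15.3]), np.int32(1215)) [0.4367 0.1227 0.116 ]
roo white (array([190.78431702, 224.37736511]), array([ 5. , 15.1]), np.int32(1075)) (array([301.93753052, 147.06248474]), array([ 6., 14.]), np.int32(1051)) [0.4502 0.1348 0.1193]
tort dot (array([300.625, 228.5  ]), array([6.2, 6. ]), np.int32(504)) (array([199.25, 156.  ]), array([6.2, 6.8]), np.int32(555)) [ 0.4407 -0.1348  0.1187]
```

View pics/z_top.png

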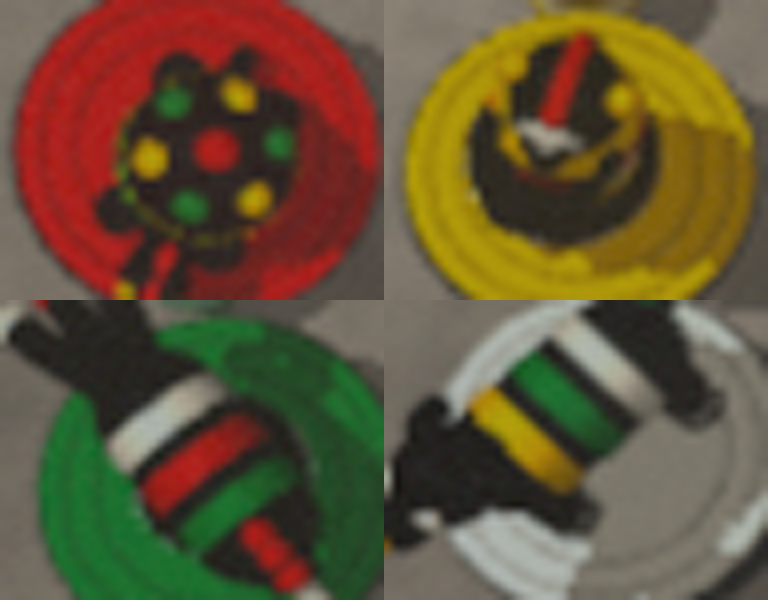

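View pics/z_scene.png

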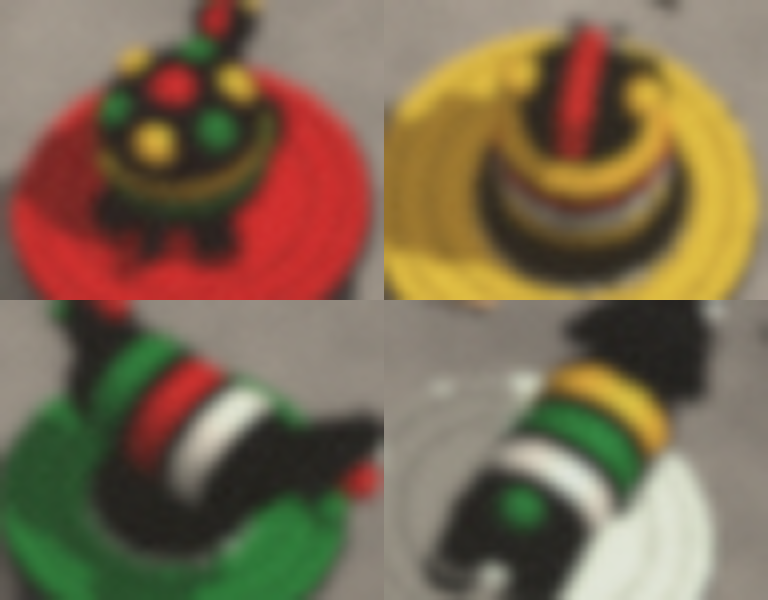

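```bash
cat > mv.py <<'E'
from h import *
from scipy.spatial.transform import Rotation as Ro
WH={"red":(.447,-.1355),"yellow":(.672,-.018),"green":(.434,.126),"white":(.587,.310)}; BOARD=(.5735,-.360)
def rot(yaw):  # tool down, closing line along the figure's y
    y=np.array([-np.sin(yaw),np.cos(yaw),0]); z=np.array([0,0,-1.]); return Ro.from_matrix(np.c_[np.cross(y,z),y,z]).as_rotvec()
def best(x,y,z,yaws):
    q0=np.array(get_obs()["joint_pos"]); c=[]
    for w in yaws:
        q=ik([x,y,z],rot(w)); q2=ik([x,y,z+.14],rot(w))
        if q is not None and q2 is not None: c.append((np.abs(np.array(q)-q0).max()+.5*abs(q[5]),w))
    return min(c)[1]
UP=.30
def pick(x,y,zg,yaw,effort=40):
    w=best(x,y,zg-.011,[yaw,yaw+np.pi,yaw-np.pi]); r=rot(w)
    open_jaws(); movep([x,y,UP],r); servo_line([x,y,zg-.011],v=.12); close(effort); o=get_obs()
    print("pick w %.2f grip %.3f F %.1f t %.1f"%(w,o["grip_width"],o["grip_force"],o["time"])); servo_line([x,y,UP],v=.12)
    print("lifted",round(get_obs()["grip_width"],3),"ft",np.round(get_obs()["ft_force"],1)); return w
def place(x,y,zg,yaws,eps=.001):
    w=best(x,y,zg-.011,yaws); movep([x,y,UP],rot(w)); servo_line([x,y,zg+.02-.011],v=.12); servo_line([x,y,zg+eps-.011],v=.03)
    print("down ft",np.round(get_obs()["ft_force"],1)); open_jaws(); dwell(.3); servo_line([x,y,UP],v=.15); print("placed w %.2f t %.1f"%(w,get_obs()["time"]))
E
python3 - <<'E'
from mv import *
e1,e2=tri((245,131.67),(267.25,229.9)),tri((258.5,136.07),(252,226.6)); print("ears",e1,e2,(e1+e2)/2,np.degrees(np.arctan2(*(e1-e2)[1::-1]))-90)
print("base",ray("top",(251.5,143.5),.065),ray("top",(251.5,155.9),.06),ray("scene",(260,254.7),.06),ray("scene",(260,242),.065))
for k,(x,y,z,yaw) in {"tort":(.4407,-.135,.1,-.39),"dog":(.591,.312,.11,-.69),"roo":(.4367,.1227,.11,.72),"mon":(.673,-.018,.112,-.31),"board":(*BOARD,.06,0),"red":(*WH["red"],.11,0),"green":(*WH["green"],.11,0)}.items():
    for w in(yaw-np.pi,yaw,yaw+np.pi):
        q=ik([x,y,z-.011],rot(w)); q2=ik([x,y,.3],rot(w)); print(k,round(w,2),None if q is None else np.round(q,2), q2 is not None)
E
```

```text
ears [0.68289271 0.00408775 0.14458216] [ 0.67078965 -0.02947719  0.14654511] [ 0.67684118 -0.01269472  0.14556363] -19.828623561932915
base [ 0.67523624 -0.01361067  0.065     ] [ 0.64197177 -0.01361502  0.06      ] [ 0.70635778 -0.01547871  0.06      ] [ 0.67582447 -0.01114231  0.065     ]
tort -3.53 [-0.52 -0.    2.2  -0.    0.94  1.44] True
tort -0.39 [-0.52 -0.    2.2  -0.    0.94 -1.7 ] True
tort 2.75 [-0.52 -0.    2.2  -0.    0.94  1.44] True
dog -3.83 [0.33 0.41 1.69 0.   1.04 2.59] True
dog -0.69 [ 0.33  0.41  1.69  0.    1.04 -0.55] True
dog 2.45 [ 0.33  0.41  1.69 -0.    1.04  2.59] True
roo -2.42 [ 0.05 -0.04  2.21 -0.    0.97  0.9 ] True
roo 0.72 [ 0.05 -0.04  2.21 -0.    0.97 -2.24] True
roo 3.86 [ 0.05 -0.04  2.21 -0.    0.97  0.9 ] True
mon -3.45 [-0.18  0.42  1.68  0.    1.05  1.7 ] True
mon -0.31 [-0.18  0.42  1.68 -0.    1.05 -1.44] True
mon 2.83 [-0.18  0.42  1.68 -0.    1.05  1.7 ] True
board -3.14 [-0.71  0.49  1.68 -0.    0.97  0.86] True
board 0 [-0.71  0.49  1.68  0.    0.97 -2.28] True
board 3.14 [-0.71  0.49  1.68 -0.    0.97  0.86] True
red -3.14 [-0.51 -0.01  2.18 -0.    0.96  1.06] True
red 0 [-0.51 -0.01  2.18  0.    0.96 -2.08] True
red 3.14 [-0.51 -0.01  2.18 -0.    0.96  1.06] True
green -3.14 [ 0.06 -0.04  2.22 -0.    0.97  1.63] True
green 0 [ 0.06 -0.04  2.22 -0.    0.97 -1.51] True
green 3.14 [ 0.06 -0.04  2.22 -0.    0.97  1.63] True
```

```bash
sed -i 's/get_obs()\["time"\]))$/get_obs()["time"])); return w/' mv.py; tail -1 mv.py | tail -c 40
python3 - <<'E'
from mv import *
w=pick(.441,-.135,.1,-.39)
p=place(*BOARD,.06,np.arange(-3.1,3.1,.2)); open("park","w").write(str(p))
crops({"top":[(377,180),(298,229)],"scene":[(120,220),(202,170)]},"pics/c2.png",s=300,w=30)
E
```

```text
%.1f"%(w,get_obs()["time"])); return w
pick w -3.53 grip 0.636 F 42.6 t 7.1
lifted 0.637 ft [-0.5  0.6 -1.8]
down ft [-0.3  0.2 -1.1]
placed w -2.90 t 15.5
```

View pics/c2.png

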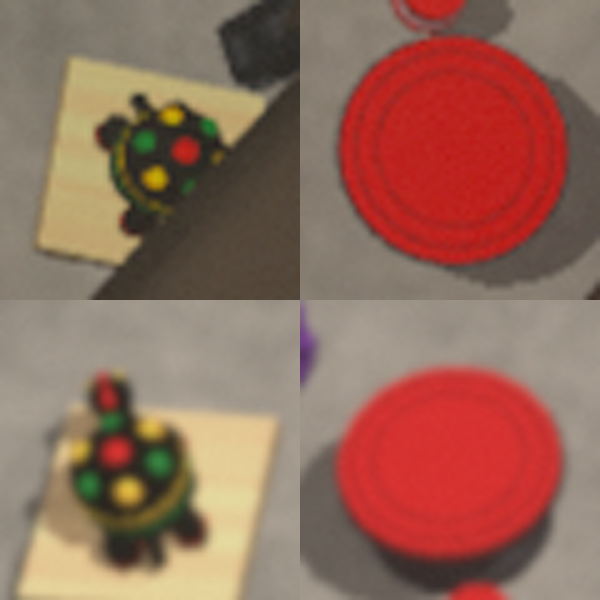

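```bash

python3 - <<'E'
from mv import *
print(tri((384,180),(113.4,220.4)),ray("top",(298.6,229),.06),ray("scene",(172+31,140+29.6),.06))
pick(.591,.312,.11,-.69)
place(*WH["red"],.11,np.arange(-3.1,3.1,.2))
p=float(open("park").read())
pick(*BOARD,.06,p)
place(*WH["white"],.1,np.arange(-3.1,3.1,.2))
E
```

```text
[ 0.57254447 -0.36219167  0.07544689] [ 0.4444921  -0.13673611  0.06      ] [ 0.44449621 -0.13235363  0.06      ]
pick w -0.69 grip 0.500 F 39.6 t 20.5
lifted 0.498 ft [ 0.9  0.2 -2.1]
down ft [-0.6  0.1 -1. ]
placed w -2.10 t 28.7
pick w -2.90 grip 0.636 F 42.8 t 32.6
lifted 0.639 ft [-0.1 -0.2 -1.7]
down ft [-0.6 -0.4 -1.8]
placed w -1.30 t 42.0
```

```bash

python3 - <<'E'
from mv import *
pick(.6755,-.0135,.112,-.335)
p=place(*BOARD,.072,np.arange(-3.1,3.1,.2)); open("park","w").write(str(p))
set_joints([1.112,.286,1.577,0,1.279,-.15])
crops({"top":[(298,229),(131,176),(199,233),(253,146),(377,180)],"scene":[(202,170),(379,200),(297,157),(257,245),(120,220)]},"pics/c3.png",s=160,w=30)
for n in("top","scene"): cv2.imwrite(f"pics/{n}3.png",snapshot(n)[:,:,::-1])
E
```

```text
pick w -0.34 grip 0.573 F 41.9 t 45.8
lifted 0.577 ft [-0.7 -0.3 -1.3]
down ft [-0.6  0.9 -0.7]
placed w -1.50 t 54.2
```

View pics/c3.png

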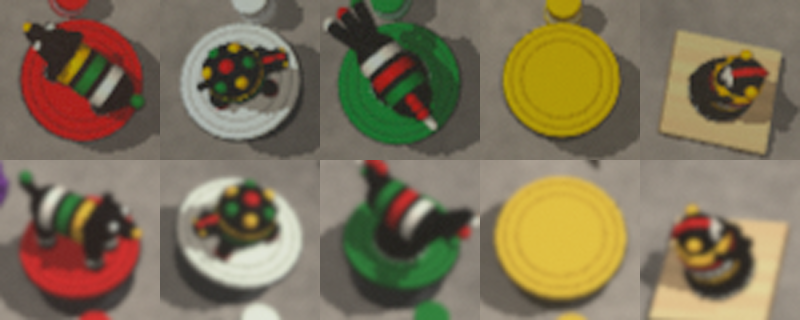

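```bash

python3 - <<'E'
from mv import *
print(ray("top",(253.4,146),.06),ray("scene",(257.4,242.75),.06))
pick(.4367,.1235,.11,.71)
place(*WH["yellow"],.11,np.arange(-3.1,3.1,.2))
set_joints([1.112,.286,1.577,0,1.279,-.15])
im=snapshot("top"); cv2.imwrite("pics/top4.png",im[:,:,::-1])
h=cv2.cvtColor(im,cv2.COLOR_RGB2HSV); m=((h[:,:,0]>45)&(h[:,:,0]<90)&(h[:,:,1]>100)).astype(np.uint8); b=np.zeros_like(m); cv2.circle(b,(199,235),27,1,-1); m*=b
P=np.array([ray("top",p[0],.06)[:2] for p in max(cv2.findContours(m,0,1)[0],key=cv2.contourArea)],np.float32); print("green",cv2.fitEllipse(P),cv2.minEnclosingCircle(P))
E
```

```text
[ 0.66967183 -0.01882976  0.06      ] [ 0.67475323 -0.01737505  0.06      ]
pick w -2.43 grip 0.487 F 41.6 t 62.7
lifted 0.49 ft [-0.2 -0.8 -1.5]
down ft [ 0.5 -0.3 -2. ]
placed w -1.90 t 70.3
green ((0.4321373999118805, 0.12647506594657898), (0.11619783937931061, 0.11658906936645508), 114.2052230834961) ((0.4323444962501526, 0.12622971832752228), 0.059644877910614014)
```

```bash

python3 - <<'E'
from mv import *
p=float(open("park").read())
pick(*BOARD,.072,p)
place(.4335,.126,.112,np.arange(-3.1,3.1,.2))
set_joints([1.112,.286,1.577,0,1.279,-.15])
crops({"top":[(298,229),(131,176),(199,233),(253,146)],"scene":[(202,165),(379,198),(297,155),(257,240)]},"pics/c5.png",s=200,w=27)
E
```

```text
pick w -1.50 grip 0.576 F 41.9 t 79.7
lifted 0.571 ft [ 0.1 -0.1 -1.7]
down ft [-0.5  0.  -3.2]
placed w -1.50 t 88.3
```

View pics/c5.png

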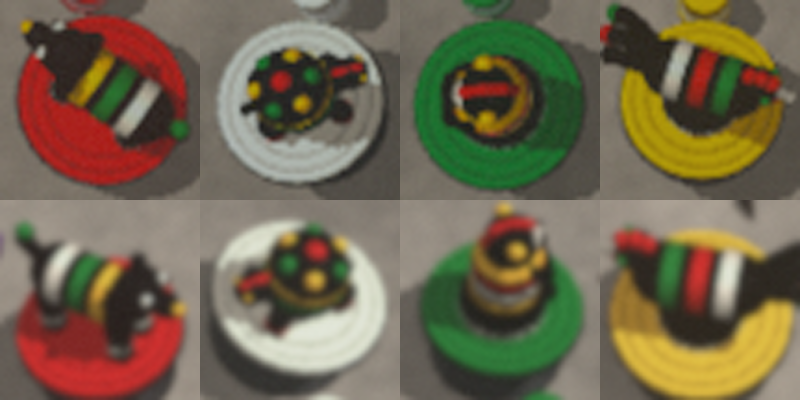

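```bash

python3 - <<'E'
from mv import *
for k,a,b in(("red",(302.3,227.1),(197.9,158.2)),("white",(126.1,171.1),(383,185)),("yellow",(252.7,141.1),(256.2,235.1))):
    X=tri(a,b); print(k,X.round(4),(X[:2]-WH[k]).round(4))
print("monkey base",ray("top",(172+95/3.704,206+100/3.704),.065))
E
```

```text
red [ 0.4445 -0.1392  0.1152] [-0.0025 -0.0037]
white [0.5878 0.3087 0.1137] [ 0.0008 -0.0013]
yellow [ 0.6717 -0.018   0.0987] [-0.0003  0.    ]
monkey base [0.43350004 0.12725666 0.065     ]
```

```bash
python3 -c "
from rig import *
print(hand_in())"
```

```text
the job is handed in; nothing more can be done
None
```

All four figures are on the wheels of their missing colours (dog red, rooster yellow, monkey green, tortoise white), upright and measured within about 5 mm of centre in the last pictures, and the job is handed in at about 90 s of the 141 s limit; the judge's result was not shown.

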